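# Unclip the vent cover and stand it to drain

## Robot

A 7-joint arm with a two-finger parallel gripper is mounted at the origin on a cart in front of the work surface, level with it; the furniture and walls round the work are solid. World frame = base frame: x ahead of the robot, y to its left, z up, the work surface at z = 0. Lengths are in m, angles in degrees, forces in N, time in s.
With the tool pointing down it reaches from about 0.425 to 0.925 m from the base axis. Payload 6.8 kg.
Tool frame: the origin (TCP) lies between the finger pads; the fingertips stand 19 mm ahead of it and the grasp point (between the pads) is the TCP; z points along the fingers, y is the direction in which the jaws open and shut (so a half turn about z gives the same grasp; the last joint's range is limited). The gripper opens to 88 mm and grips with 3 to 60 N. Pads are 20 mm wide; open, the fingers measure 115 mm over their backs; the gripper's body (75 mm by 178 mm) begins 61 mm behind the grasp point.
Start: joints at [-6.194, 27.33, 1.283, 89.118, -0.659, 63.558, -4.761], TCP at [0.675, 0, 0.242] pointing down, gripper open.
Joint ranges: [-169.35, 169.35], [-19.33, 120.38], [-80.79, 83.38], [13.8, 139.57], [-78.32, 258.32], [9.67, 109.79], [-169.56, 169.56]. Speed limits (degrees/s): [136.94, 136.94, 180, 180, 180, 180, 180].

## Interface

Orientations are given as a 3x3 rotation matrix whose columns are the frame's x, y, z axes.
In Python, from rig import manip gives the robot as it stands.
- The arm moves only by the tool move_arm, never from a script. Its argument "increments" is text: rows parted by semicolons, each of 7 numbers parted by spaces: the shift along the world's x, y, z in m, then the turn, a rotation vector about the world's x, y, z in rad, then the closure, from -1 (fully open) to 1 (shut). A call has 1 to 12 rows; each row shifts and turns the commanded pose from where the row before left it; what a row does not reach is not made up. A row lasts 1/8 s, in which the tool goes at most 62.5 mm and 10.7 degrees, less where a joint would pass 70% of its speed; a pose out of reach is approached as far as the arm can. A call is refused whole if a number of a shift passes 0.0625 or a number of a turn 0.188, either way. A call with a gripper value outside its range is refused whole. The fingers move at their own pace and stop on an object; "force" is the grip in N (left out, the last holds). Time passes only in rows, so rows that do not move let the fingers close. It gives the time, the measured TCP pose, the force and the opening at its end, in the units of the state.
- manip.get_state(): the state, without advancing time (a new reading comes with each control period).
- manip.get_image(name): name is "scene" or "side" or "wrist"; returns the picture (480x640x3 uint8, blue, green, red); there is no depth.
- manip.get_calibration(name): a dict with "vertical_fov" (degrees; the focal length in pixels is half the picture's height over the tangent of half this angle, whatever the lens; pixels are square), "cx", "cy" (the principal point, pixels), "T" (4x4, takes a point from camera to world coordinates); the wrist camera has in their place "tool_from_camera" (4x4, takes a point from camera to tool coordinates, whose origin is the TCP and whose axes are the flange's). Camera axes: x right, y up, looking along -z (the intrinsics and any distortion apply to the point x, -y, -z); pixel columns grow to the right and rows downward; lengths in m; the calibration is good to about 2 mm. A picture is of the moment at which its call begins: read the wrist's pose just before it. get_calibration takes no time and is no camera call.
- manip.close_job(): hands the job in, once; it reports no verdict.
Trained networks look in the newest picture that a camera, given by its name, has taken for a name from the list of things; names that differ only in an ending like _2 or _b are one class to them, and where a whole thing is asked for, a point or a joint stands for the part that bears it (a point fixed in the world has none). Each returns a list of dicts, best first, with "score" (0 to 1); they miss things now and then, are a little off and sometimes report something else, mostly with a low value. They report only what shows in the picture. A call takes as long as a camera call. They do not tell look-alikes from the thing itself.
- manip.find_in(query, camera): "bbox" ([left, top, width, height] in pixels, round what is visible of it).
- manip.pinpoint(query, camera): "at" ([row, column] in pixels: a listed point, or the origin of a listed thing).
The state is a dict: "clock": time; "qpos": joint angles; "dq": joint speeds; "tau": joint torques, N m; "tcp_pos": TCP position; "tool_rot": TCP orientation; "wrist_force": force on the tool from outside, world axes, zero at the start; "torque": the same for the moment, N m; "gripper_width": opening from 0.0 (shut) to 1.0 (fully open).
Only numpy, scipy, OpenCV 4.12 (cv2) and the standard library are available. Lean on these libraries where they do the work, as an engineer would, in place of code of your own. Each camera call takes 0.05 s, during which the arm holds its last target. There are 200 camera calls.

## Task

The white slotted vent cover on top of the small grey air cleaner is due for a rinse. Squeeze its orange release tab inward toward the black bar, pivot the tab end up out of the frame, lift the cover off and lay it flat, bar side up, on the open worktop, then let it go. Then pick it up again and stand it in the sloping steel draining stand, tab end down, flat against the slope with its lower end against the two blue stops, and leave the mug, the pitcher and the brush where they are.

Things in the scene. Friction and masses are not known exactly. Their poses are not given: they have to be found in the camera images.
- cleaner: Low grey air cleaner, fixed, 176 x 108 x 58 mm (x, y, z); origin at the centre of its underside, z up, front (louvres, release-tab end) to its -x. The vent cover lies in an opening in its top, flush with the top (z 58 mm), its underside at z 48; at the start the cover's axes are those of the cleaner, its centre over the cleaner's origin.
- frame_hinge (a point): Pivot of the cover: middle of the +x end of the cleaner's opening, 65.5 mm from its origin, 50 mm up; the pivot line runs along the cleaner's y. Here the cover's two lugs hook 5 mm under a 4 mm lip. Raise the tab end about this line; at some 0.3 rad the lugs come free when the cover is drawn over 10 mm along its own -x.
- cover_mid (a point): Centre of the vent cover's white slotted plate (loose, about 90 g), half-way up its thickness. Plate 120 x 56 x 10 mm (x, y, z); z out of its outer face, tab end at -x. Two lugs stand 8 mm out of the +x end, the tab's tongue 5.5 mm out of the -x end (20 mm wide, lowest 4 mm). The tongue is hooked 4 mm under the frame's lip until the tab is squeezed in.
- cover_bar (a point): Black upright bar fixed to the cover, 4 mm thick (x), 30 mm wide (y), standing 16 mm above the plate; the point is at its centre, 22 mm from the cover's centre toward the tab end (-x) and 10 mm above the plate's upper face. Its +x face is 2 mm further.
- tab_face (a point): Outer (-x) face of the orange upright tab, 24 mm wide, 4 mm thick, standing 16 mm above the plate, the point 10 mm above the plate's upper face. At rest 54 mm from the cover's centre, 34 mm from the bar's far (+x) face; squeezed in fully 27 mm from it. Moves with the tab.
- tab (a joint): Travel of the release tab toward the bar (+x of the cover): 0 at rest, 0.007 m fully in; sprung back, 2.7 N to start and 5.9 N fully in. The tongue is clear of the lip from about 0.005 m on; it springs out when released.
- cover_lugs (a point): Point between the cover's hinge lugs, 65 mm from the cover's centre along its +x, 2 mm above its underside.
- stand: Steel draining stand, fixed, base 125 x 66 mm, top about 76 mm high; origin at the underside of the base, low end to its -x.
- rest: Sloping plate of the stand, 36 x 95 mm. Origin mid-width on its upper face at the foot, 22 mm above the worktop: x up the slope (35 degrees), z square out of it. Two blue stops, face at x = 0, 14 mm proud, y = 15 to 23 mm either side; the tab's tongue fits between. A cover in place has its axes along these, centre at x 60, y 0, z 5 mm, and overhangs the plate by 10 mm each side.
- mug: White cup, 61 x 85 x 53 mm, bystander; origin under its centre.
- pitcher: Steel milk pitcher, 74 x 97 x 89 mm, bystander; origin under its centre.
- brush: Black cleaning brush lying down, 21 x 182 x 20 mm, bystander; origin under its centre.
Mind the look-alikes: they are no part of the job. Of the things like the part that bears cover_mid, leave any that is green or yellow; of the rest the larger one is meant.

How it is judged (in metres and radians):
On the way, in this order (a step that is already met when the one before it is completed fails the run):
1. the release tab is squeezed in while the cover is still in its frame (value of joint tab above 0.0045 m and x of cover_lugs in the frame of cleaner between 0.058 and 0.072 m and z of cover_lugs in the frame of cleaner between 0.03 and 0.058 m and angle between the z axis of cover_mid and the z axis of cleaner, either way round below 0.12 rad), for 0.05 s.
2. the tab end is pivoted up while the lugs are still hooked in the frame (angle between the z axis of cover_mid and the z axis of cleaner, either way round above 0.15 rad and x of cover_lugs in the frame of cleaner between 0.058 and 0.072 m and z of cover_lugs in the frame of cleaner between 0.03 and 0.058 m and height (world z) of tab_face above 0.083 m), for 0.05 s.
3. the cover lies flat on the worktop, bar side up, let go (height (world z) of cover_mid below 0.012 m and angle between cover_mid's own z axis and vertical below 0.1 rad and contact force between the fingers and cover below 0.1 N and linear speed of cover below 0.02 m/s), for 0.2 s.
At the end, for the whole second after the job is handed in: The cover rests in the draining stand, at rest, outer face out, tab end down: its centre 54 to 70 mm up the slope from the stops' face, within 12 mm of the middle, its plate flat on the slope (within 0.12 rad) and in line with it (within 0.15 rad) (x of cover_mid in the frame of rest between 0.054 and 0.07 m and y of cover_mid in the frame of rest between -0.012 and 0.012 m and z of cover_mid in the frame of rest between 0 and 0.011 m and angle between the z axis of cover_mid and the z axis of rest, either way round below 0.12 rad and x of tab_face in the frame of rest below 0.03 m and z of cover_bar in the frame of rest above 0.012 m and angle between the x axis of cover_mid and the x axis of rest, either way round below 0.15 rad and linear speed of cover below 0.02 m/s); the robot touches nothing.
It fails at once if the mug is pushed away by more than 30 mm (distance of mug from where it was at the start of the episode above 0.03 m).
It fails at once if the pitcher is pushed away by more than 30 mm (distance of pitcher from where it was at the start of the episode above 0.03 m).
It fails at once if the brush is pushed away by more than 30 mm (distance of brush from where it was at the start of the episode above 0.03 m).
It also fails if it takes over 58 s, if anything falls off the work surface, if the arm or the gripper's body presses on something with over 40 N, if the wrist force passes 120 N, or if a joint passes its speed limit or range.

## Working session

There is one attempt and no reset: what is moved stays moved. The work goes in short steps, Python scripts to look and compute and a tool call to move; the robot and the scene stay as the last step left them, time stands still between calls to the robot, and variables do not carry over. Pictures are saved under pics/ and viewed, about 8 in all and at most 12, crops included, and the job is handed in when it is done.

Besides the shell and the picture viewer there is one more tool, called after "Request:" as name(argument=value, ...), one argument or row to a line, values as JSON. move_arm: Moves the arm, as the interface text tells. Its arguments: {"type":"object","properties":{"increments":{"type":"string"},"force":{"type":"number"}},"required":["increments"]}

```bash
ls; mkdir -p pics
cat > h.py <<'E'
import numpy as np, cv2
from rig import manip
np.set_printoptions(precision=4,suppress=True)
def cam(n,st=None):
    c=manip.get_calibration(n)
    if 'T' in c: T=np.array(c['T'])
    else:
        st=st or manip.get_state(); W=np.eye(4); W[:3,:3]=st['tool_rot']; W[:3,3]=st['tcp_pos']; T=W@np.array(c['tool_from_camera'])
    f=240/np.tan(np.radians(c['vertical_fov'])/2)
    return T,f,c['cx'],c['cy'],c
def ray(n,row,col,st=None):
    T,f,cx,cy,_=cam(n,st); d=T[:3,:3]@np.array([(col-cx)/f,-(row-cy)/f,-1]); return T[:3,3],d
def onz(n,row,col,z,st=None):
    o,d=ray(n,row,col,st); return o+d*(z-o[2])/d[2]
def proj(n,p,st=None):
    T,f,cx,cy,_=cam(n,st); q=np.linalg.inv(T)@np.append(p,1); return cy-f*q[1]/-q[2], cx+f*q[0]/-q[2]
E
python3 - <<'E'
from h import *
for n in ["scene","side","wrist"]:
    im=manip.get_image(n); cv2.imwrite(f"pics/{n}0.png",im); print(n,manip.get_calibration(n))
    for q in ["cleaner","cover_mid","cover_bar","tab_face","stand","rest","mug","pitcher","brush","frame_hinge"]:
        print(q,[(round(r['score'],2),np.round(r['at']).tolist()) for r in manip.pinpoint(q,n)][:4])
print(manip.get_state())
s=cv2.imread("pics/scene0.png");t=cv2.imread("pics/side0.png")
E
```

```text
pics
scene {'vertical_fov': 53.21928244381941, 'cx': 314.8260317645359, 'cy': 243.27969070266784, 'T': array([[ 0.6145,  0.3606, -0.7017, -0.3693],
       [-0.789 ,  0.2813, -0.5463, -0.949 ],
       [ 0.0004,  0.8893,  0.4573,  0.71  ],
       [ 0.    ,  0.    ,  0.    ,  1.    ]])}
cleaner [(0.56, [280.0, 318.0])]
cover_mid [(0.92, [264.0, 321.0]), (0.81, [362.0, 465.0]), (0.64, [252.0, 186.0]), (0.48, [329.0, 347.0])]
cover_bar [(0.97, [263.0, 316.0]), (0.81, [356.0, 455.0]), (0.78, [244.0, 192.0]), (0.73, [249.0, 306.0])]
tab_face [(0.55, [256.0, 332.0]), (0.54, [270.0, 310.0]), (0.43, [347.0, 442.0])]
stand [(0.91, [245.0, 241.0])]
rest [(0.74, [244.0, 229.0]), (0.4, [261.0, 323.0])]
mug [(0.53, [237.0, 164.0]), (0.28, [231.0, 314.0])]
pitcher [(0.94, [232.0, 315.0])]
brush [(0.57, [329.0, 346.0])]
frame_hinge [(0.64, [254.0, 331.0])]
side {'vertical_fov': 56.33666246927535, 'cx': 324.63952957089697, 'cy': 236.0263737434885, 'T': array([[-0.906 ,  0.254 , -0.3387,  0.1186],
       [-0.4234, -0.5504,  0.7196,  0.8115],
       [-0.0036,  0.7953,  0.6062,  0.9427],
       [ 0.    ,
[... 1108 characters left out ...]
 [(0.82, [123.0, 154.0])]
mug []
pitcher [(0.56, [257.0, 411.0])]
brush [(0.15, [438.0, 260.0])]
frame_hinge [(0.73, [438.0, 259.0])]
{'clock': 1.65, 'qpos': array([-6.1937, 27.331 ,  1.2839, 89.1163, -0.6616, 63.558 , -4.7605]), 'dq': array([ 0.052 , -0.0927,  0.0486, -0.0971, -0.0095, -0.0767,  0.004 ]), 'tau': array([  0.0005, -58.2703,   1.533 , -27.2927,  -0.0545,   0.01  ,
         0.0001]), 'tcp_pos': array([0.675 , 0.    , 0.2417]), 'tool_rot': array([[ 0.    ,  1.    ,  0.    ],
       [ 1.    , -0.    ,  0.0001],
       [ 0.0001,  0.    , -1.    ]]), 'wrist_force': array([ 0.7354,  0.1236, -0.3965]), 'torque': array([-0.0129, -0.018 , -0.0269]), 'gripper_width': 0.9971871228997565}
```

View pics.

View pics/scene0.png

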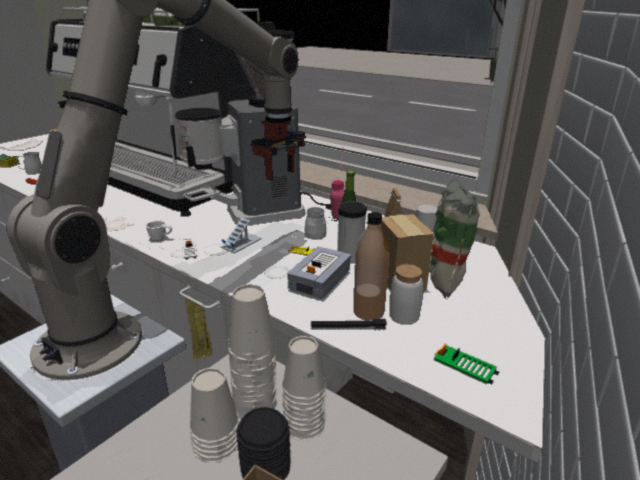

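View pics/wrist0.png

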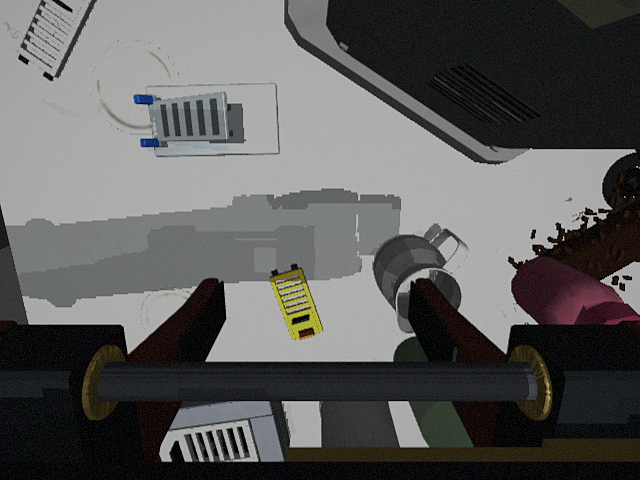

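View pics/side0.png

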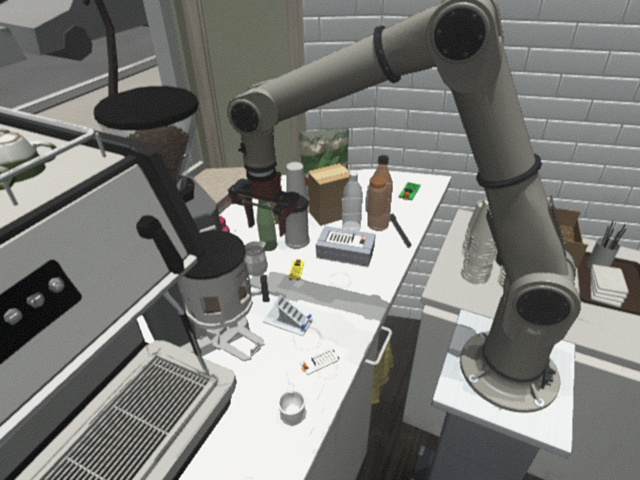

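Run:
```python
from h import *
st=manip.get_state()
for n,r,c,z in [("scene",264,321,.053),("scene",263,316,.068),("side",237,345,.053),("side",235,352,.068),("wrist",444,203,.053),("scene",245,241,0),("side",321,289,0),("wrist",123,213,0),("wrist",123,154,.022),("side",324,304,.022),("scene",244,229,.022),("wrist",257,411,0),("scene",329,346,0),("side",232,397,0),("scene",237,164,0),("scene",318,370,0),("scene",256,350,0),("scene",318,405,0)]:
    print(n,r,c,onz(n,r,c,z,st))
```

```text
scene 264 321 [ 0.5503 -0.2547  0.053 ]
scene 263 316 [ 0.5253 -0.2566  0.068 ]
side 237 345 [ 0.5531 -0.2678  0.053 ]
side 235 352 [ 0.5294 -0.2688  0.068 ]
wrist 444 203 [ 0.5504 -0.2503  0.053 ]
scene 245 241 [0.5643 0.0789 0.    ]
side 321 289 [0.5703 0.0869 0.    ]
wrist 123 213 [0.5731 0.089  0.    ]
wrist 123 154 [0.5238 0.0882 0.022 ]
side 324 304 [0.5179 0.0962 0.022 ]
scene 244 229 [0.5171 0.0816 0.022 ]
wrist 257 411 [ 0.7791 -0.0507  0.    ]
scene 329 346 [ 0.4106 -0.4369  0.    ]
side 232 397 [ 0.4247 -0.4351  0.    ]
scene 237 164 [0.4476 0.3225 0.    ]
scene 318 370 [ 0.4838 -0.4588  0.    ]
scene 256 350 [ 0.719  -0.2391  0.    ]
scene 318 405 [ 0.5374 -0.5274  0.    ]
```

Request:
move_arm(
  increments="-0.02 -0.05 0.01 0 0 0 -1;-0.02 -0.05 0.01 0 0 0 -1;-0.02 -0.05 0.01 0 0 0 -1;0 -0.03 0.01 0 0 0 -1;0 0 0 0 0 0 -1",
)

```text
clock: 2.28
tcp_pos: [0.6147, -0.1836, 0.2827]
tool_rot: [[0.005, 1.0, 0.002], [1.0, -0.005, -0.002], [-0.002, 0.002, -1.0]]
wrist_force: [-0.3, 0.3, -0.1]
gripper_width: 1.004
```

Run:
```python
from h import *
st=manip.get_state()
im=manip.get_image("wrist"); cv2.imwrite("pics/wrist1.png",im)
for q,z in [("cleaner",0),("cover_mid",.053),("cover_bar",.068),("tab_face",.068),("frame_hinge",.05),("cover_lugs",.05),("stand",0),("rest",.022)]:
    for r in manip.pinpoint(q,"wrist")[:3]: print(q,round(r['score'],2),np.round(r['at']),onz("wrist",*r['at'],z,st))
```

```text
cleaner 0.94 [260. 261.] [ 0.5476 -0.2512  0.    ]
cover_mid 0.75 [137. 352.] [ 0.651  -0.1086  0.053 ]
cover_mid 0.63 [277. 256.] [ 0.5501 -0.2531  0.053 ]
cover_bar 0.92 [150. 356.] [ 0.6532 -0.12    0.068 ]
cover_bar 0.75 [284. 230.] [ 0.5255 -0.2543  0.068 ]
tab_face 0.65 [167. 358.] [ 0.655  -0.1363  0.068 ]
tab_face 0.38 [285. 197.] [ 0.4913 -0.2558  0.068 ]
frame_hinge 0.63 [267. 312.] [ 0.6111 -0.2435  0.05  ]
cover_lugs 0.96 [268. 311.] [ 0.6096 -0.2437  0.05  ]
cover_lugs 0.77 [ 93. 339.] [ 0.6373 -0.0682  0.05  ]
rest 0.37 [265. 312.] [ 0.6097 -0.2504  0.022 ]
```

View pics/wrist1.png

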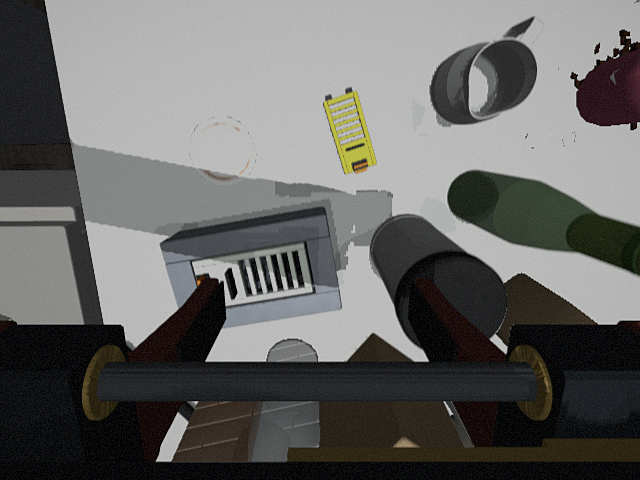

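Run:
```python
from h import *
W=manip.get_state()
im=cv2.imread("pics/wrist1.png"); g=cv2.cvtColor(im,cv2.COLOR_BGR2GRAY)
L=cv2.createLineSegmentDetector().detect(g[190:330,150:360])[0][:,0]
for a in L:
    if np.hypot(a[2]-a[0],a[3]-a[1])>45:
        p=onz("wrist",a[1]+190,a[0]+150,.058,W);q=onz("wrist",a[3]+190,a[2]+150,.058,W);d=q-p
        print(np.round(a+[150,190,150,190]),p[:2],q[:2],np.degrees(np.arctan2(d[1],d[0])))
c=cv2.resize(im[190:340,150:370],None,fx=3.6,fy=3.6,interpolation=cv2.INTER_CUBIC); cv2.imwrite("pics/c1.png",c)
class S(dict):pass
st0=dict(tool_rot=np.array([[0,1,0],[1,0,0],[0,0,-1.]]),tcp_pos=np.array([.675,0,.2417]))
print("yellow",onz("wrist",306,295,.005,st0),onz("wrist",270,290,0.005,st0),onz("wrist",340,308,.005,st0))
im=cv2.imread("pics/wrist0.png"); g=cv2.cvtColor(im,cv2.COLOR_BGR2GRAY)
L=cv2.createLineSegmentDetector().detect(g[70:170,120:300])[0][:,0]
for a in L:
    if np.hypot(a[2]-a[0],a[3]-a[1])>35:
        p=onz("wrist",a[1]+70,a[0]+120,.0,st0);q=onz("wrist",a[3]+70,a[2]+120,.0,st0);d=q-p
        print(np.round(a+[120,70,120,70]),p[:2],q[:2],np.degrees(np.arctan2(d[1],d[0])))
```

```text
[177. 307. 159. 244.] [ 0.4648 -0.2806] [ 0.4532 -0.2099] 99.2849771746404
[227. 305. 311. 291.] [ 0.5187 -0.2785] [ 0.6094 -0.2624] 10.095959418350771
[301. 243. 193. 261.] [ 0.5996 -0.2085] [ 0.4869 -0.2286] -169.90130805381727
[324. 293. 227. 308.] [ 0.6242 -0.2637] [ 0.5186 -0.2824] -169.9511039777678
[325. 207. 334. 257.] [ 0.6242 -0.1709] [ 0.6339 -0.2233] -79.49894814316376
[184. 230. 322. 206.] [ 0.4807 -0.1945] [ 0.6213 -0.1695] 10.091801884957805
[341. 309. 223. 328.] [ 0.642  -0.2832] [ 0.5129 -0.3061] -169.97837930605056
[324. 214. 164. 242.] [ 0.6236 -0.1782] [ 0.4588 -0.2075] -169.92410657453186
[203. 256. 297. 240.] [ 0.4977 -0.2227] [ 0.5956 -0.2053] 10.075743507520885
yellow [ 0.6515 -0.1069  0.005 ] [ 0.6467 -0.064   0.005 ] [ 0.6658 -0.1499  0.005 ]
[277. 151. 274.  84.] [0.6359 0.0623] [0.6348 0.1245] 91.04820223699424
[223. 156. 157. 157.] [0.5809 0.0573] [0.5135 0.056 ] -178.84436654709313
[277.  86. 280. 152.] [0.6373 0.1234] [0.6384 0.0611] -88.97635062477814
[157. 154. 276. 152.] [0.5138 0.0586] [0.6343 0.0612] 1.2754970680014666
[278. 155. 226. 155.] [0.6367 0.0584] [0.5835 0.0581] -179.67780868679566
[207. 141. 168. 141.] [0.5656 0.0718] [0.5267 0.0714] -179.48332416000795
[172. 139. 223. 139.] [0.5307 0.0738] [0.582  0.0739] 0.16449937286890998
[148.  84. 186.  84.] [0.5132 0.1245] [0.5493 0.1244] -0.16985840023459786
[163.  99. 223.  91.] [0.5261 0.1117] [0.5851 0.1186] 6.716697117865254
[188.  83. 227.  83.] [0.5518 0.1254] [0.5892 0.1257] 0.35451251083543267
[272.  84. 147.  88.] [0.6326 0.1248] [0.5116 0.1216] -178.47916167334273
[229.  83. 267.  82.] [0.5916 0.1261] [0.6278 0.1268] 1.2357570143941974
```

View pics/c1.png

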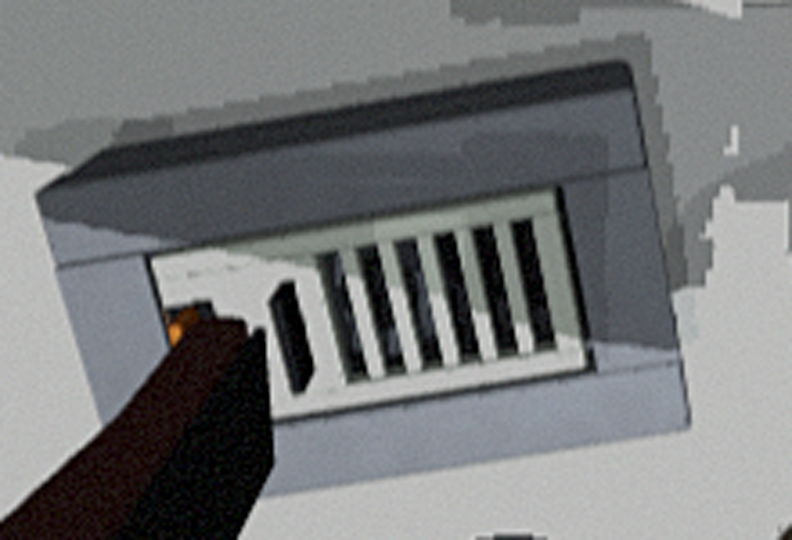

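Request:
move_arm(
  increments="-0.04 0.006 -0.03 0 0 0.06 -1;-0.04 0.006 -0.04 0 0 0.06 -1;-0.037 0.007 -0.04 0 0 0.0545 -1;0 0 0 0 0 0 -1;0 0 0 0 0 0 -1",
)

```text
clock: 3.35
tcp_pos: [0.4996, -0.1611, 0.1726]
tool_rot: [[-0.173, 0.985, 0.002], [0.985, 0.173, -0.0], [-0.001, 0.002, -1.0]]
wrist_force: [0.8, -0.2, 0.7]
gripper_width: 1.0
```

```bash
cat > look.py <<'E'
from h import *
def look(name,crop,zz,minlen=45):
    W=manip.get_state(); im=manip.get_image("wrist"); W2=manip.get_state(); cv2.imwrite(f"pics/{name}.png",im)
    print(W['tcp_pos'],W2['tcp_pos'])
    x0,y0,x1,y1=crop; g=cv2.cvtColor(im,cv2.COLOR_BGR2GRAY)[y0:y1,x0:x1]
    L=cv2.createLineSegmentDetector().detect(g)[0][:,0]
    for a in L:
        if np.hypot(a[2]-a[0],a[3]-a[1])>minlen:
            p=onz("wrist",a[1]+y0,a[0]+x0,zz,W);q=onz("wrist",a[3]+y0,a[2]+x0,zz,W);d=q-p
            print(np.round(a+[x0,y0,x0,y0]),p[:2],q[:2],round(np.degrees(np.arctan2(d[1],d[0])),1))
    return W,im
def pts(W,qs):
    for q,z in qs:
        for r in manip.pinpoint(q,"wrist")[:2]: print(q,round(r['score'],2),np.round(r['at']),onz("wrist",*r['at'],z,W)[:2])
E
python3 - <<'E'
from look import *
W,im=look("w2",(60,60,600,440),.058,60)
pts(W,[("cover_mid",.053),("cover_bar",.068),("tab_face",.068)])
E
```

```text
[ 0.4996 -0.1611  0.1726] [ 0.5003 -0.1612  0.1731]
[451. 401. 183. 401.] [ 0.633  -0.2739] [ 0.4154 -0.3117] -170.2
[513. 324. 598. 324.] [ 0.6616 -0.1974] [ 0.7267 -0.1863] 9.7
[447. 302. 504. 353.] [ 0.6062 -0.1879] [ 0.6622 -0.2229] -32.0
[128. 353. 180. 306.] [ 0.3695 -0.2747] [ 0.4069 -0.2269] 52.0
[206. 361. 279. 361.] [ 0.4302 -0.2713] [ 0.4881 -0.2612] 9.9
[140.  61. 133. 239.] [ 0.3687 -0.0602] [ 0.3691 -0.1798] -89.8
[482. 241. 480. 151.] [ 0.618 -0.137] [ 0.5983 -0.0761] 107.9
[484. 151. 485. 242.] [ 0.6006 -0.0758] [ 0.6206 -0.1375] -72.1
[412. 331. 281. 331.] [ 0.5857 -0.2167] [ 0.4851 -0.2341] -170.2
[323. 277. 383. 276.] [ 0.5096 -0.1842] [ 0.5536 -0.1762] 10.4
[ 93. 322.  95. 233.] [ 0.342  -0.2515] [ 0.3419 -0.1798] 90.0
[407. 301. 244. 300.] [ 0.5758 -0.1926] [ 0.4542 -0.213 ] -170.5
[257. 277. 322. 277.] [ 0.4611 -0.1927] [ 0.5088 -0.1848] 9.4
[454. 418. 249. 417.] [ 0.6408 -0.2901] [ 0.4713 -0.3188] -170.4
[133. 147.  61. 135.] [ 0.3669 -0.1148] [ 0.3188 -0.115 ] -179.8
[530. 144. 528. 237.] [ 0.6304 -0.0663] [ 0.6504 -0.1285] -72.1
[287. 327. 348. 327.] [ 0.4894 -0.2299] [ 0.5362 -0.2219] 9.6
cover_mid 0.83 [357. 352.] [ 0.5459 -0.2505]
cover_mid 0.71 [195. 506.] [ 0.6273 -0.1024]
cover_bar 0.72 [216. 514.] [ 0.6297 -0.1145]
cover_bar 0.67 [369. 329.] [ 0.5268 -0.2549]
tab_face 0.59 [369. 288.] [ 0.4959 -0.2601]
tab_face 0.58 [238. 509.] [ 0.631  -0.1297]
```

View pics/w2.png

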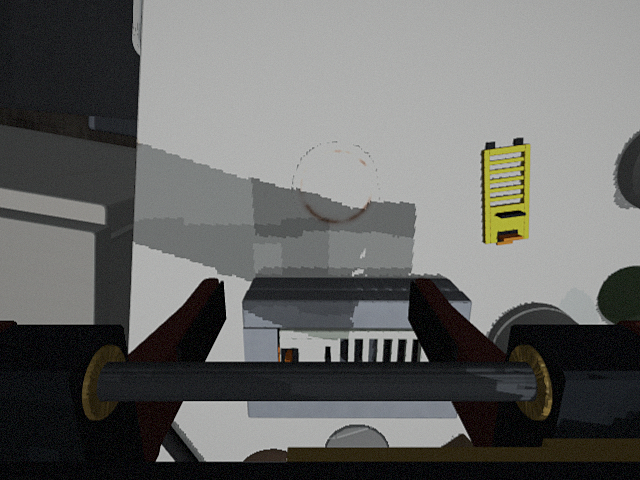

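Request:
move_arm(
  increments="0.005 -0.032 -0.02 0 0 0 -1;0.005 -0.032 -0.02 0 0 0 -1;0.005 -0.032 -0.02 0 0 0 -1;0 0 0 0 0 0 -0.1;0 0 0 0 0 0 -0.1;0 0 0 0 0 0 -0.1",
  force=20,
)

```text
clock: 4.3
tcp_pos: [0.5139, -0.2559, 0.1125]
tool_rot: [[-0.175, 0.985, 0.001], [0.985, 0.175, 0.0], [-0.0, 0.001, -1.0]]
wrist_force: [0.4, 0.5, -0.3]
gripper_width: 0.699
```

Run:
```python
from look import *
s=manip.get_state();print(s['tcp_pos'],s['gripper_width'],s['wrist_force'])
a=manip.get_image("scene")
p=proj("scene",[.515,-.2575,.07]);print(p)
r,c=int(p[0]),int(p[1])
A=cv2.resize(a[r-50:r+50,c-60:c+60],None,fx=4,fy=4,interpolation=cv2.INTER_CUBIC)
b=manip.get_image("side");p=proj("side",[.515,-.2575,.07]);print(p);r,c=int(p[0]),int(p[1])
B=cv2.resize(b[r-50:r+50,c-40:c+40],None,fx=4,fy=4,interpolation=cv2.INTER_CUBIC)
cv2.imwrite("pics/g1.png",np.hstack([A,B]))
```

```text
[ 0.5139 -0.2559  0.1125] 0.6986969405252527 [ 0.3696  0.4616 -0.3006]
(np.float64(263.9504063223151), np.float64(313.92814780414284))
(np.float64(237.58856813065378), np.float64(354.8528723607394))
```

View pics/g1.png

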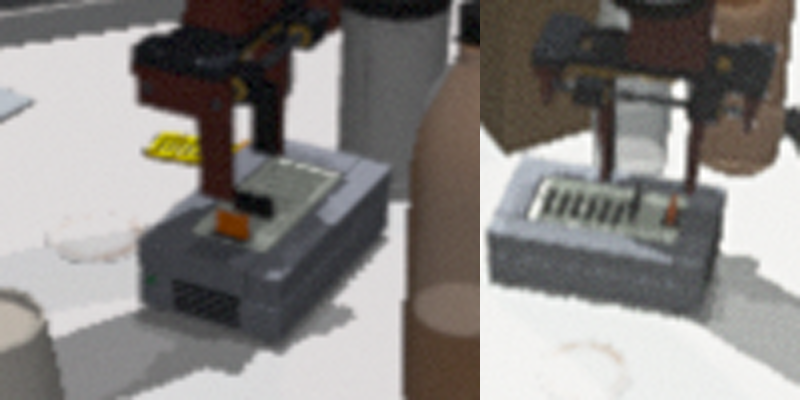

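Request:
move_arm(
  increments="0.0005 -0.0015 -0.01 0 0 0 -0.25;0 0 -0.012 0 0 0 -0.25;0 0 -0.012 0 0 0 -0.25;0 0 0 0 0 0 -0.25;0 0 0 0 0 0 -0.25",
  force=20,
)

```text
clock: 5.03
tcp_pos: [0.5132, -0.2583, 0.0774]
tool_rot: [[-0.174, 0.985, -0.001], [0.985, 0.174, 0.0], [0.001, -0.001, -1.0]]
wrist_force: [-2.4, 1.4, 6.6]
gripper_width: 0.623
```

Request:
move_arm(
  increments="0.001 0 0.003 0 0 0 0.2;0 0 0 0 0 0 0.6;0 0 0 0 0 0 0.6;0 0 0 0 0 0 0.6;0 0 0 0 0 0 0.6",
  force=20,
)

```text
clock: 5.65
tcp_pos: [0.5144, -0.2584, 0.0804]
tool_rot: [[-0.174, 0.985, -0.0], [0.985, 0.174, 0.0], [0.0, -0.0, -1.0]]
wrist_force: [-1.1, -0.6, -2.0]
gripper_width: 0.306
```

Request:
move_arm(
  increments="0.0025 0.0004 0.0073 -0.013 0.0739 0 0.6;0.003 0.0005 0.0071 -0.013 0.0739 0 0.6;0.0036 0.0006 0.0069 -0.013 0.0739 0 0.6;0 0 0 0 0 0 0.6;0 0 0 0 0 0 0.6",
)

```text
clock: 6.28
tcp_pos: [0.5232, -0.2565, 0.1013]
tool_rot: [[-0.174, 0.96, -0.22], [0.985, 0.17, -0.038], [0.001, -0.223, -0.975]]
wrist_force: [-1.7, 0.8, -1.6]
gripper_width: 0.306
```

Request:
move_arm(
  increments="0.0041 0.0007 0.0066 -0.013 0.0739 0 0.6;0.001 0.0002 0.0018 -0.0035 0.0197 0 0.6;0 0 0 0 0 0 0.6;-0.0075 -0.0013 0.0025 0 0 0 0.6;-0.0075 -0.0013 0.0025 0 0 0 0.6;-0.0025 -0.0005 0.001 0 0 0 0.6;0 0 0 0 0 0 0.6",
)

```text
clock: 7.15
tcp_pos: [0.5112, -0.2593, 0.1167]
tool_rot: [[-0.173, 0.935, -0.309], [0.985, 0.165, -0.054], [-0.0, -0.314, -0.949]]
wrist_force: [0.0, 0.0, -1.0]
gripper_width: 0.308
```

Request:
move_arm(
  increments="0 0 0.03 0 0 0 0.6;0 0 0.03 0.0278 -0.1575 0 0.6;0 0 0 0.0278 -0.1575 0 0.6;-0.0037 0.047 -0.01 0 0 -0.0436 0.6;-0.0037 0.047 -0.02 0 0 -0.0436 0.6;-0.0037 0.047 -0.02 0 0 -0.0436 0.6;-0.0037 0.047 -0.02 0 0 -0.0436 0.6;0 0 0 0 0 0 0.6;0 0 0 0 0 0 0.6",
)

```text
clock: 8.28
tcp_pos: [0.4968, -0.0715, 0.1066]
tool_rot: [[-0.001, 1.0, 0.0], [1.0, 0.001, -0.0], [-0.0, 0.0, -1.0]]
wrist_force: [0.2, -0.2, -1.5]
gripper_width: 0.301
```

Run:
```python
from look import *
s=manip.get_state();P=s['tcp_pos'];print(P,s['gripper_width'],s['wrist_force'],s['tool_rot'])
o=[]
for n in ("scene","side"):
    a=manip.get_image(n);p=proj(n,P+[0.03,0,-.03]);r,c=int(p[0]),int(p[1])
    o.append(cv2.resize(a[r-50:r+50,c-50:c+50],None,fx=4,fy=4,interpolation=cv2.INTER_CUBIC))
cv2.imwrite("pics/g2.png",np.hstack(o))
```

```text
[ 0.4968 -0.0715  0.1066] 0.3012353055859961 [ 0.211  -0.2203 -1.4638] [[-0.0007  1.      0.0002]
 [ 1.      0.0007 -0.0002]
 [-0.0002  0.0002 -1.    ]]
```

View pics/g2.png

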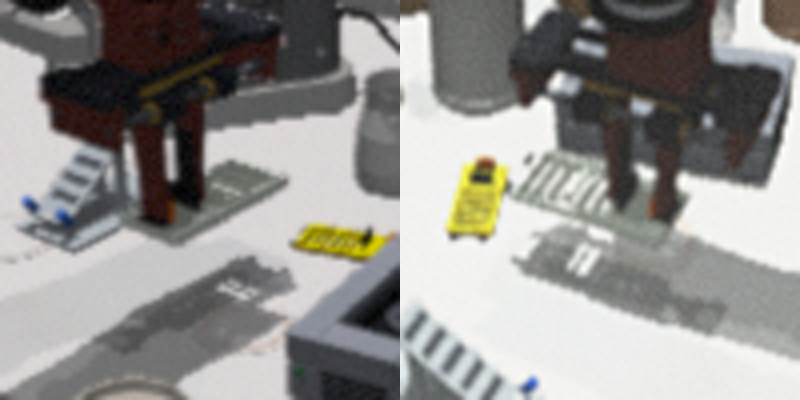

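Request:
move_arm(
  increments="0 0 -0.03 0 0 0 0.6;0 0 -0.025 0 0 0 0.6;0 0 -0.012 0 0 0 0.6;0 0 -0.006 0 0 0 0.6;0 0 -0.002 0 0 0 0.6;0 0 0 0 0 0 0.6;0 0 0 0 0 0 0.6",
)

```text
clock: 9.25
tcp_pos: [0.4969, -0.0716, 0.0321]
tool_rot: [[0.0, 1.0, 0.001], [1.0, -0.0, -0.0], [-0.0, 0.001, -1.0]]
wrist_force: [-0.7, -0.5, 5.7]
gripper_width: 0.301
```

Touching lightly. Release, then rise and measure the stand.

Request:
move_arm(
  increments="0 0 0.001 0 0 0 0.1;0 0 0 0 0 0 -0.3;0 0 0 0 0 0 -0.3;0 0 0 0 0 0 -0.3;0 0 0.03 0 0 0 -0.3;0 0.0 0.05 0 0 0 -0.3;0 0.03 0.06 0 0 0 -0.3;0 0.03 0.05 0 0 0 -0.3;0 0 0.02 0 0 0 -1;0 0 0 0 0 0 -1;0 0 0 0 0 0 -1",
)

```text
clock: 10.62
tcp_pos: [0.4956, -0.0137, 0.237]
tool_rot: [[0.001, 1.0, -0.002], [1.0, -0.001, -0.0], [-0.0, -0.002, -1.0]]
wrist_force: [0.8, -0.7, 0.2]
gripper_width: 0.951
```

Run:
```python
from look import *
W,im=look("w3",(60,10,600,470),.01,40)
pts(W,[("cover_mid",.005),("cover_bar",.02),("tab_face",.02),("cover_lugs",.002),("rest",.022),("stand",0)])
```

```text
[ 0.4956 -0.0137  0.237 ] [ 0.4955 -0.0138  0.2368]
[276. 401. 191. 401.] [ 0.4472 -0.2387] [ 0.3464 -0.2388] -180.0
[501. 324. 598. 324.] [ 0.7   -0.138] [ 0.8081 -0.138 ] 0.0
[152.  54. 158. 105.] [0.3457 0.1344] [0.3464 0.0913] -89.2
[147.  10. 152.  53.] [0.3458 0.1695] [0.346  0.1352] -89.8
[190. 400. 197. 459.] [ 0.3459 -0.2384] [ 0.346  -0.3257] -89.9
[231. 319. 210. 361.] [ 0.4006 -0.1315] [ 0.374  -0.1851] -116.4
[150. 123. 162. 226.] [0.3371 0.0748] [ 0.3372 -0.026 ] -89.9
[198. 461. 598. 461.] [ 0.3474 -0.3286] [ 0.8475 -0.3279] 0.1
[422. 360. 402. 319.] [ 0.6166 -0.1833] [ 0.5906 -0.1312] 116.6
[172. 230. 180. 311.] [ 0.3463 -0.0299] [ 0.346  -0.1215] -90.2
[213. 361. 387. 361.] [ 0.3772 -0.1852] [ 0.5762 -0.1851] 0.0
[165. 167. 170. 221.] [0.3464 0.0337] [ 0.3461 -0.0206] -90.3
[182. 313. 209. 279.] [ 0.3473 -0.1246] [ 0.3805 -0.0842] 50.6
[599.  99. 497.  25.] [0.7605 0.0956] [0.657  0.1578] 149.0
[599. 306. 561. 288.] [ 0.804  -0.1159] [ 0.7595 -0.0951] 154.9
[148. 342. 179. 312.] [ 0.3057 -0.1603] [ 0.344  -0.1239] 43.6
[466. 447. 444. 401.] [ 0.6802 -0.3067] [ 0.6469
[... 1792 characters left out ...]
.7166 -0.2385] -0.2
[468.  67. 463. 136.] [0.635  0.1237] [0.6366 0.0631] -88.6
[461. 136. 466.  69.] [0.6344 0.0631] [0.6331 0.1215] 91.2
[556. 424. 598. 424.] [ 0.7846 -0.2722] [ 0.8357 -0.2713] 1.0
[199. 232. 273. 232.] [ 0.3747 -0.0323] [ 0.4509 -0.0323] -0.0
cover_mid 0.85 [298. 461.] [ 0.6547 -0.1085]
cover_mid 0.81 [262. 353.] [ 0.5348 -0.067 ]
cover_bar 0.73 [311. 468.] [ 0.6572 -0.1172]
cover_bar 0.68 [269. 333.] [ 0.5124 -0.0692]
tab_face 0.78 [269. 302.] [ 0.4804 -0.069 ]
tab_face 0.52 [326. 465.] [ 0.6565 -0.1351]
cover_lugs 0.83 [258. 450.] [ 0.6395 -0.063 ]
cover_lugs 0.68 [270. 333.] [ 0.5133 -0.077 ]
rest 0.71 [107. 348.] [0.5244 0.0884]
stand 0.95 [108. 398.] [0.5751 0.0886]
```

View pics/w3.png

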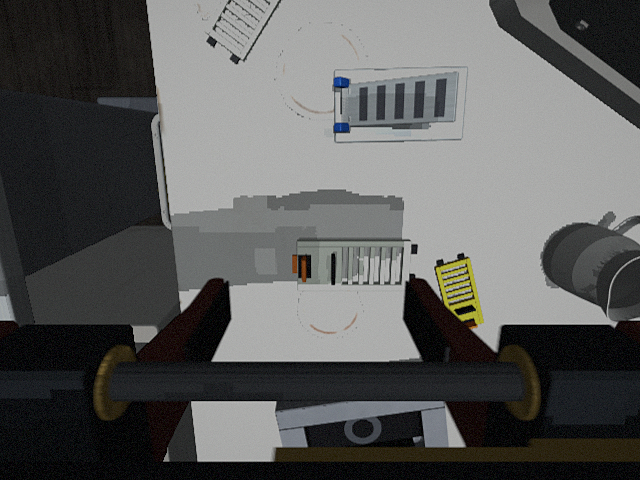

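Request:
move_arm(
  increments="0.0015 0.01 -0.04 0 0 0 -1;0.001 0.01 -0.04 0 0 0 -1;0.001 0 -0.03 0 0 0 -1;0 0 0 0 0 0 -1;0 0 0 0 0 0 -1;0 0 0 0 0 0 -1",
)

```text
clock: 11.72
tcp_pos: [0.5009, 0.0067, 0.1297]
tool_rot: [[0.0, 1.0, 0.002], [1.0, -0.0, 0.0], [0.0, 0.002, -1.0]]
wrist_force: [0.6, 0.5, -0.2]
gripper_width: 0.999
```

Run:
```python
from look import *
W,im=look("w4",(230,180,460,470),.01,40)
print(W['tool_rot'],W['qpos'])
pts(W,[("cover_mid",.005),("cover_bar",.02),("tab_face",.02)])
for n in("scene","side"):
    manip.get_image(n)
    for q,z in [("cover_mid",.005),("cover_bar",.02),("tab_face",.02),("rest",.022)]:
        for r in manip.pinpoint(q,n)[:4]: print(n,q,round(r['score'],2),onz(n,*r['at'],z)[:2])
```

```text
[0.5009 0.0067 0.1297] [0.5008 0.0067 0.1296]
[334. 319. 333. 359.] [ 0.5152 -0.0554] [ 0.5153 -0.0913] -89.9
[451. 401. 231. 401.] [ 0.6147 -0.1312] [ 0.4296 -0.1307] 179.8
[428. 277. 458. 312.] [ 0.5866 -0.0199] [ 0.6122 -0.0495] -49.1
[403. 351. 408. 304.] [ 0.5716 -0.0834] [ 0.5729 -0.0424] 88.2
[231. 461. 286. 461.] [ 0.4256 -0.1942] [ 0.4743 -0.1945] -0.3
[334. 361. 427. 361.] [ 0.5163 -0.0931] [ 0.5916 -0.0933] -0.1
[231. 361. 327. 361.] [ 0.432  -0.0928] [ 0.5102 -0.093 ] -0.2
[395. 312. 392. 356.] [ 0.5633 -0.0489] [ 0.5632 -0.088 ] -90.2
[381. 312. 378. 357.] [ 0.552 -0.049] [ 0.5518 -0.0891] -90.4
[289. 447. 427. 447.] [ 0.478  -0.1786] [ 0.5985 -0.179 ] -0.2
[283. 297. 407. 298.] [ 0.476  -0.0365] [ 0.5716 -0.0372] -0.4
[419. 358. 343. 358.] [ 0.5852 -0.0902] [ 0.5234 -0.0901] 180.0
[407. 303. 282. 303.] [ 0.5719 -0.0414] [ 0.4749 -0.0416] -179.9
[434. 216. 429. 276.] [0.5867 0.0276] [ 0.5868 -0.0189] -89.9
[311. 202. 357. 202.] [0.4976 0.0377] [0.5307 0.0376] -0.1
[288. 461. 458. 461.] [ 0.4766 -0.1944] [ 0.6276 -0.1949] -0.2
[351. 245. 298. 245.] [0.5271 0.0055] [0.4882
[... 598 characters left out ...]
-0.0819]
scene cover_bar 0.81 [ 0.4694 -0.687 ]
scene cover_bar 0.72 [0.4504 0.1779]
scene cover_bar 0.6 [ 0.5167 -0.2706]
scene tab_face 0.59 [ 0.4568 -0.6557]
scene tab_face 0.55 [ 0.4815 -0.0686]
scene rest 0.74 [ 0.393  -0.4508]
scene rest 0.62 [0.561 0.059]
side cover_mid 0.91 [0.4371 0.178 ]
side cover_mid 0.76 [ 0.5291 -0.058 ]
side cover_mid 0.76 [ 0.6562 -0.0994]
side cover_mid 0.65 [ 0.4577 -0.7352]
side cover_bar 0.9 [0.4405 0.2062]
side cover_bar 0.84 [ 0.451  -0.6717]
side cover_bar 0.64 [ 0.5105 -0.063 ]
side cover_bar 0.53 [ 0.644  -0.0998]
side tab_face 0.6 [ 0.4554 -0.6585]
side tab_face 0.46 [ 0.476  -0.0647]
side tab_face 0.35 [0.4564 0.2184]
side rest 0.89 [0.5267 0.0778]
```

Request:
move_arm(
  increments="0 0.04 0.01 0 0 0 -0.5;0 0.041 0 0 0 0.0227 -0.5;0 0 0 0 -0.1 0 -0.5;0 0 0 0 -0.1 0 -0.5;0 0 0 0 -0.1 0 -0.5;0 0 0 0 -0.1 0 -0.5;0 0 0 0 -0.1 0 -0.5;0 0 0 0 -0.11 0 -0.5;0 0 0 0 0 0 -0.5;0 0 0 0 0 0 -0.5",
)

```text
clock: 13.68
tcp_pos: [0.5021, 0.0778, 0.1382]
tool_rot: [[-0.003, 0.887, 0.461], [0.999, 0.02, -0.033], [-0.038, 0.46, -0.887]]
wrist_force: [-0.4, 0.1, 0.7]
gripper_width: 0.752
```

Run:
```python
from h import *
s=manip.get_state();print(s['tcp_pos'],s['qpos'],s['tool_rot'])
```

```text
[0.5021 0.0778 0.1382] [-33.8478  11.4956  11.3213 136.7158  54.3914  12.3232 -74.0858] [[-0.003   0.8874  0.4609]
 [ 0.9993  0.0204 -0.0327]
 [-0.0384  0.4605 -0.8868]]
```

Request:
move_arm(
  increments="0.012 0.003 0 0 0 0 -0.5;0.012 0.003 0 0 0 0 -0.5;0.012 0.003 0 0 -0.05 0 -0.5;0 0 0 0 -0.05 0 -0.5;0 0 0 0 0 0 -0.5;0 0 0 0 0 0 -0.5",
)

```text
clock: 14.42
tcp_pos: [0.5375, 0.0849, 0.138]
tool_rot: [[0.003, 0.85, 0.528], [0.999, 0.02, -0.038], [-0.043, 0.527, -0.849]]
wrist_force: [0.8, 0.1, 0.6]
gripper_width: 0.752
```

Run:
```python
from h import *
s=manip.get_state();print(s['tcp_pos'],s['qpos'],s['tool_rot'])
```

```text
[0.5375 0.0849 0.138 ] [ -37.5643   14.6445   15.4201  135.507    81.0251   10.5477 -101.2778] [[ 0.0031  0.8495  0.5275]
 [ 0.9991  0.0202 -0.0384]
 [-0.0433  0.5272 -0.8487]]
```

Request:
move_arm(
  increments="0 0.003 0 0.036 0 0.023 -0.5;0 0 0 0 -0.05 0 -0.5;0 0 0 0 0 0 -0.5;0 0 0 0 0 0 -0.5",
)

```text
clock: 14.92
tcp_pos: [0.5371, 0.0865, 0.1376]
tool_rot: [[-0.017, 0.831, 0.556], [1.0, 0.021, -0.0], [-0.012, 0.556, -0.831]]
wrist_force: [-0.2, -0.3, -0.2]
gripper_width: 0.753
```

Run:
```python
from h import *
s=manip.get_state();print(s['tcp_pos'],s['qpos'],s['tool_rot'])
```

```text
[0.5371 0.0865 0.1376] [ -27.3854   14.245     4.8416  136.5608  101.2513   11.6201 -120.0701] [[-0.0174  0.831   0.556 ]
 [ 0.9998  0.0212 -0.0004]
 [-0.0121  0.5559 -0.8312]]
```

Request:
move_arm(
  increments="0 -0.02 0.03 0 0.1 0 -0.5;0 -0.02 0.01 0 0.1 0 -0.5;0 -0.02 0 0 0.1 0 -0.5;-0.01 -0.02 0 0 0.1 0 -0.5;-0.01 -0.02 0 0 0.1 0 -0.5;-0.01 -0.02 0 0 0.09 0 -0.5;-0.008 -0.03 0 0 0 -0.02 -0.5;0 -0.0065 0 0 0 0 -0.5;0 0 0 0 0 0 -0.5;0 0 0 0 0 0 -0.5",
)

```text
clock: 16.18
tcp_pos: [0.5114, -0.0371, 0.1476]
tool_rot: [[0.019, 0.962, 0.273], [0.997, 0.002, -0.076], [-0.074, 0.273, -0.959]]
wrist_force: [0.3, -0.1, 0.3]
gripper_width: 0.748
```

Run:
```python
from h import *
s=manip.get_state();print(s['tcp_pos'],s['qpos'],s['tool_rot'])
```

```text
[ 0.5114 -0.0371  0.1476] [  3.5731  13.261  -11.4864 127.0255  20.6208  26.1818 -25.2357] [[ 0.0192  0.962   0.2725]
 [ 0.9971  0.0017 -0.0763]
 [-0.0738  0.2732 -0.9591]]
```

Request:
move_arm(
  increments="-0.006 -0.015 0 0.038 0.138 0.01 -0.5;-0.006 -0.018 0 0.038 0.138 0.01 -0.5;0 0 0 0 0 0 -0.3;0 0 0 0 0 0 -0.3",
)

```text
clock: 16.68
tcp_pos: [0.4987, -0.0703, 0.1471]
tool_rot: [[-0.01, 1.0, 0.002], [1.0, 0.01, -0.0], [-0.0, 0.002, -1.0]]
wrist_force: [-0.0, -0.1, -0.8]
gripper_width: 0.651
```

Run:
```python
from h import *
from scipy.spatial.transform import Rotation as R
s=manip.get_state();G=np.array([[0,1,0],[1,0,0],[0,0,-1.]])
print(s['tcp_pos'],s['qpos'],R.from_matrix(G@s['tool_rot'].T).as_rotvec())
```

```text
[ 0.4987 -0.0703  0.1471] [ 13.9922  19.0294 -15.5601 116.612    7.0951  45.1402  -5.169 ] [ 0.0001  0.0015 -0.0104]
```

Request:
move_arm(
  increments="0 0 -0.04 0 0 -0.01 -0.3;0 0 -0.04 0 0 0 -0.3;0 0 -0.025 0 0 0 -0.3;0 0 -0.009 0 0 0 -0.3;0 0 0 0 0 0 -0.3;0 0 0 0 0 0 0.3;0 0 0 0 0 0 0.6;0 0 0 0 0 0 0.6;0 0 0 0 0 0 0.6;0 0 0 0 0 0 0.6;0 0 0 0 0 0 0.6",
  force=20,
)

```text
clock: 18.05
tcp_pos: [0.4999, -0.0718, 0.0342]
tool_rot: [[0.001, 1.0, 0.002], [1.0, -0.001, -0.0], [-0.0, 0.002, -1.0]]
wrist_force: [-0.5, -1.1, 6.0]
gripper_width: 0.306
```

Request:
move_arm(
  increments="0 0 0.02 0 0 0 0.6;0 0.01 0.04 0 0 0 0.6;0.01 0.03 0.04 0 0 0 0.6;0.01 0.04 0.02 0 0 0 0.6;0.01 0.04 0 0 0 0.0227 0.6;0.01 0.04 0 0 0 0 0.6;0 0 0 0 0 0 0.6;0 0 0 0 0 0 0.6",
)

```text
clock: 19.05
tcp_pos: [0.5385, 0.0875, 0.153]
tool_rot: [[-0.021, 1.0, -0.001], [1.0, 0.021, -0.001], [-0.001, -0.001, -1.0]]
wrist_force: [0.6, -0.0, -0.4]
gripper_width: 0.3
```

Run:
```python
from look import *
s=manip.get_state();P=s['tcp_pos'];print(P,s['gripper_width'],s['wrist_force'],s['tool_rot'],s['qpos'])
o=[]
for n in ("scene","side"):
    a=manip.get_image(n);p=proj(n,P+[0.03,0,-.05]);r,c=int(p[0]),int(p[1])
    o.append(cv2.resize(a[r-50:r+50,c-50:c+50],None,fx=4,fy=4,interpolation=cv2.INTER_CUBIC))
cv2.imwrite("pics/g3.png",np.hstack(o))
```

```text
[0.5385 0.0875 0.153 ] 0.29994543453363914 [ 0.6054 -0.0478 -0.436 ] [[-0.0214  0.9998 -0.0006]
 [ 0.9998  0.0214 -0.0008]
 [-0.0008 -0.0007 -1.    ]] [ -1.273   22.3904 -17.9818 110.7146   9.1067  48.2991 -22.8417]
```

View pics/g3.png

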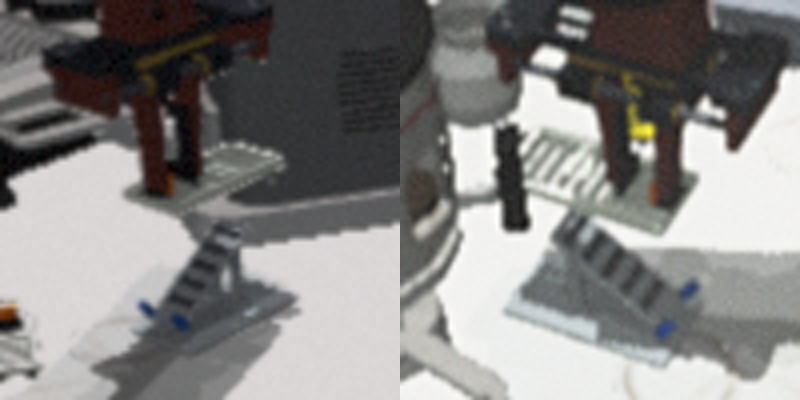

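Request:
move_arm(
  increments="0 0 0 0.002 -0.1 0 0.6;0 0 0 0.002 -0.1 0 0.6;0 0 0 0.002 -0.1 0 0.6;0 0 0 0.002 -0.08 0 0.6;0 0 0 0.002 -0.08 0 0.6;0 0 0 0.002 -0.08 0 0.6;0 0 0 0.002 -0.07 0 0.6;0 0 0 0 0 0 0.6;0 0 0 0 0 0 0.6",
)

```text
clock: 20.27
tcp_pos: [0.5427, 0.0829, 0.1543]
tool_rot: [[-0.011, 0.851, 0.525], [1.0, 0.016, -0.005], [-0.013, 0.525, -0.851]]
wrist_force: [-0.1, 0.6, -0.9]
gripper_width: 0.301
```

```bash
cat > goal.py <<'E'
from h import *
from scipy.spatial.transform import Rotation as R
s=manip.get_state()
y=np.radians(1.3);t=np.radians(35)
Rr=R.from_euler('z',y).as_matrix()@R.from_euler('y',-t).as_matrix() # rest axes
G=np.column_stack([Rr[:,1],Rr[:,0],-Rr[:,2]])
o=np.array([.525,.0874,.022])
print(s['tcp_pos'],s['qpos'],s['wrist_force'],s['gripper_width'])
print("rotvec",R.from_matrix(G@s['tool_rot'].T).as_rotvec())
print("in rest",Rr.T@(s['tcp_pos']-o))
for z in (.06,.036,.033): p=o+Rr@[.0295,0,z]; print(z,p,"delta",p-s['tcp_pos'])
E
python3 goal.py
```

```text
[0.5427 0.0829 0.1543] [-27.8677  12.4315   6.6367 134.0264  68.8083  10.8417 -86.703 ] [-0.0847  0.6222 -0.9384] 0.30081559304549793
rotvec [ 0.014  -0.0576  0.0122]
in rest [ 0.0903 -0.0049  0.0983]
0.06 [0.5148 0.0872 0.0881] delta [-0.0279  0.0043 -0.0663]
0.036 [0.5285 0.0875 0.0684] delta [-0.0141  0.0046 -0.0859]
0.033 [0.5302 0.0875 0.066 ] delta [-0.0124  0.0046 -0.0884]
```

Request:
move_arm(
  increments="-0.004 0.002 -0.015 0.005 -0.02 0.004 0.6;-0.004 0.002 -0.015 0.005 -0.02 0.004 0.6;-0.004 0.001 -0.015 0.004 -0.018 0.004 0.6;-0.002 0 -0.005 0 0 0 0.6;0 0 0 0 0 0 0.6;0 0 0 0 0 0 0.6",
)

```text
clock: 21.02
tcp_pos: [0.5325, 0.0844, 0.115]
tool_rot: [[-0.015, 0.825, 0.565], [1.0, 0.018, 0.0], [-0.01, 0.564, -0.825]]
wrist_force: [-0.5, 0.1, -1.2]
gripper_width: 0.302
```

```bash
python3 goal.py
python3 - <<'E'
from look import *
s=manip.get_state();P=s['tcp_pos']
o=[]
for n in ("scene","side"):
    a=manip.get_image(n);p=proj(n,P+[0.01,0,-.04]);r,c=int(p[0]),int(p[1])
    o.append(cv2.resize(a[r-37:r+37,c-37:c+37],None,fx=5.4,fy=5.4,interpolation=cv2.INTER_CUBIC))
cv2.imwrite("pics/g4.png",np.hstack(o))
E
```

```text
[0.5325 0.0844 0.115 ] [ -20.0037   17.1457   -3.5909  137.8229  116.9223   15.5698 -135.8458] [-0.4934  0.0684 -1.2306] 0.30211952923958507
rotvec [ 0.0102 -0.0109  0.0073]
in rest [ 0.0594 -0.0031  0.0719]
0.06 [0.5148 0.0872 0.0881] delta [-0.0177  0.0027 -0.0269]
0.036 [0.5285 0.0875 0.0684] delta [-0.004   0.003  -0.0466]
0.033 [0.5302 0.0875 0.066 ] delta [-0.0022  0.0031 -0.0491]
```

View pics/g4.png

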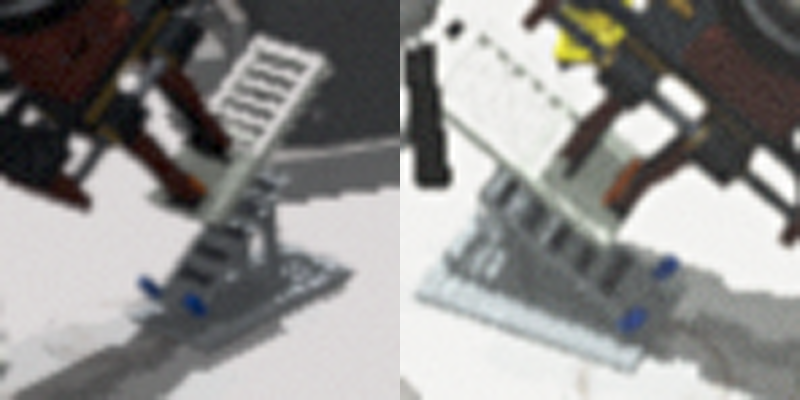

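Request:
move_arm(
  increments="0 0.002 -0.012 0.01 -0.005 0.007 0.6;-0.001 0.001 -0.012 0 -0.005 0 0.6;-0.001 0 -0.008 0 0 0 0.6;0 0 0 0 0 0 0.6;0 0 0 0 0 0 0.6",
)

```text
clock: 21.75
tcp_pos: [0.5301, 0.0877, 0.0828]
tool_rot: [[-0.023, 0.82, 0.573], [1.0, 0.019, 0.013], [-0.0, 0.573, -0.82]]
wrist_force: [-0.4, 0.8, -1.2]
gripper_width: 0.308
```

```bash
python3 goal.py
```

```text
[0.5301 0.0877 0.0828] [ -12.4674   22.2022  -12.4512  138.7521  128.814    21.6278 -147.1289] [-0.4153  0.7561 -1.2335] 0.30758032111077704
rotvec [ 0.0004 -0.001  -0.0007]
in rest [0.039  0.0002 0.0469]
0.06 [0.5148 0.0872 0.0881] delta [-0.0154 -0.0005  0.0053]
0.036 [0.5285 0.0875 0.0684] delta [-0.0016 -0.0002 -0.0144]
0.033 [0.5302 0.0875 0.066 ] delta [ 0.0001 -0.0002 -0.0168]
```

Request:
move_arm(
  increments="0 0 -0.006 0 0 0 0.6;-0.001 0 -0.005 0 0 0 0.6;0 0 -0.003 0 0 0 0.6;0 0 0 0 0 0 0.6;0 0 0 0 0 0 0.6",
)

```text
clock: 22.38
tcp_pos: [0.5288, 0.0877, 0.0684]
tool_rot: [[-0.024, 0.82, 0.572], [1.0, 0.019, 0.013], [-0.0, 0.572, -0.82]]
wrist_force: [0.3, 0.2, -0.3]
gripper_width: 0.303
```

```bash
python3 goal.py
```

```text
[0.5288 0.0877 0.0684] [ -10.4256   24.5113  -14.9058  138.9881  131.2732   24.1266 -149.3203] [ 0.2933  0.1534 -0.3416] 0.303382955886011
rotvec [ 0.0003 -0.0016 -0.0009]
in rest [0.0297 0.0002 0.0358]
0.06 [0.5148 0.0872 0.0881] delta [-0.0141 -0.0005  0.0197]
0.036 [0.5285 0.0875 0.0684] delta [-0.0003 -0.0002  0.    ]
0.033 [0.5302 0.0875 0.066 ] delta [ 0.0014 -0.0002 -0.0024]
```

Request:
move_arm(
  increments="0.001 0 -0.0015 0 0 0 0.6;0.0005 0 -0.001 0 0 0 0.6;0 0 0 0 0 0 0.6",
)

```text
clock: 22.75
tcp_pos: [0.53, 0.0879, 0.0668]
tool_rot: [[-0.024, 0.819, 0.574], [1.0, 0.02, 0.014], [-0.0, 0.574, -0.819]]
wrist_force: [-10.0, -1.5, 15.9]
gripper_width: 0.302
```

Request:
move_arm(
  increments="-0.0008 0 0.0012 0 0 0 0.6;-0.0016 0 -0.0011 0 0 0 0.6;-0.0008 0 -0.0006 0 0 0 0.6;0 0 0 0 0 0 0.6",
)

```text
clock: 23.25
tcp_pos: [0.5276, 0.0878, 0.0655]
tool_rot: [[-0.023, 0.819, 0.573], [1.0, 0.019, 0.013], [-0.0, 0.573, -0.82]]
wrist_force: [-0.4, -0.7, 1.2]
gripper_width: 0.303
```

Request:
move_arm(
  increments="-0.0012 0 -0.0008 0 0 0 0.6;-0.0012 0 -0.0008 0 0 0 0.6;0 0 0 0 0 0 0.6",
)

```text
clock: 23.62
tcp_pos: [0.5269, 0.0878, 0.0652]
tool_rot: [[-0.023, 0.817, 0.576], [1.0, 0.019, 0.013], [-0.0, 0.576, -0.817]]
wrist_force: [3.0, 0.8, 7.1]
gripper_width: 0.303
```

Request:
move_arm(
  increments="-0.001 0 -0.0006 0 0 0 0.35;-0.0015 0 -0.001 0 0 0 0.2;0 0 0.0005 0 0 0 0;0 0 0 0 0 0 -0.15;0 0 0 0 0 0 -0.15;0 0 0 0 0 0 -0.15",
)

```text
clock: 24.38
tcp_pos: [0.5218, 0.0877, 0.0624]
tool_rot: [[-0.024, 0.82, 0.572], [1.0, 0.02, 0.013], [-0.0, 0.572, -0.82]]
wrist_force: [-0.1, 0.2, 0.8]
gripper_width: 0.577
```

```bash
python3 goal.py
```

```text
[0.5218 0.0877 0.0624] [  -4.1294   25.9265  -22.5821  139.4544  128.4674   27.4287 -145.6825] [-0.1115  0.1694  0.8325] 0.577389424576879
rotvec [ 0.0005 -0.0022 -0.0013]
in rest [0.0206 0.0004 0.035 ]
0.06 [0.5148 0.0872 0.0881] delta [-0.0071 -0.0006  0.0256]
0.036 [0.5285 0.0875 0.0684] delta [ 0.0067 -0.0003  0.006 ]
0.033 [0.5302 0.0875 0.066 ] delta [ 0.0084 -0.0002  0.0035]
```

Request:
move_arm(
  increments="0 0 0.006 0 0 0 -0.3;0 0 0.008 0 0 0 -0.4;0 0 0.01 0 0 0 -0.4;0 0 0.02 0 0 0 -0.4;0.005 0 0.03 0 0.05 0 -0.4;0 0 0.03 0 0.1 0 -0.4;0 0 0.03 0 0.1 0 -0.4;0 0 0.01 0 0.1 0 -0.4;0 0 0 0 0 0 -0.4",
)

```text
clock: 25.5
tcp_pos: [0.5297, 0.0635, 0.1453]
tool_rot: [[0.012, 0.889, 0.459], [0.997, 0.022, -0.069], [-0.071, 0.458, -0.886]]
wrist_force: [-0.4, -0.0, -0.3]
gripper_width: 0.7
```

Run:
```python
from look import *
s=manip.get_state();P=np.array([.56,.088,.05]);print(s['tcp_pos'],s['wrist_force'],s['qpos'])
o=[]
for n in ("scene","side"):
    a=manip.get_image(n);p=proj(n,P);r,c=int(p[0]),int(p[1])
    o.append(cv2.resize(a[r-37:r+37,c-37:c+37],None,fx=5.4,fy=5.4,interpolation=cv2.INTER_CUBIC))
    for q in ("cover_mid","cover_bar","tab_face","cover_lugs"): print(n,q,[(round(r['score'],2),np.round(r['at'],1).tolist()) for r in manip.pinpoint(q,n)])
y=np.radians(1.3);t=np.radians(35)
from scipy.spatial.transform import Rotation as R
Rr=R.from_euler('z',y).as_matrix()@R.from_euler('y',-t).as_matrix();O=np.array([.525,.0905,.022])
for n in ("scene","side"):
    for k,v in dict(mid=[60,0,5],bar=[38,0,20],tab=[6,0,20],lugs=[125,0,2]).items(): print(n,k,np.round(proj(n,O+Rr@(np.array(v)/1000)),1))
cv2.imwrite("pics/g5.png",np.hstack(o))
```

```text
[0.5297 0.0635 0.1453] [-0.3752 -0.0402 -0.2866] [-14.1915  13.2058  -8.2144 132.137   56.8789  18.4872 -73.6148]
scene cover_mid [(0.85, [363.8, 464.4]), (0.76, [224.5, 238.5]), (0.55, [251.0, 186.2]), (0.48, [250.6, 302.5])]
scene cover_bar [(0.93, [355.4, 453.9]), (0.87, [228.6, 235.1]), (0.7, [238.4, 230.3]), (0.52, [243.2, 189.7]), (0.49, [246.2, 304.3])]
scene tab_face [(0.57, [236.3, 226.7]), (0.53, [349.3, 441.5])]
scene cover_lugs [(0.96, [213.0, 252.0]), (0.74, [377.4, 494.2]), (0.51, [255.9, 189.2]), (0.46, [248.3, 290.7])]
side cover_mid [(0.93, [311.3, 288.1]), (0.75, [191.4, 410.3]), (0.74, [363.0, 320.7]), (0.58, [271.0, 293.9])]
side cover_bar [(0.82, [308.8, 295.4]), (0.62, [362.0, 315.9]), (0.5, [264.9, 297.5]), (0.46, [194.2, 410.6])]
side tab_face [(0.74, [231.3, 398.9]), (0.49, [318.8, 305.1]), (0.49, [361.7, 306.0]), (0.37, [193.9, 403.8])]
side cover_lugs [(0.91, [289.7, 268.7]), (0.71, [183.5, 415.6]), (0.49, [278.6, 294.7])]
scene mid [226.2 238.4]
scene bar [229.2 232.4]
scene tab [237.4 226.9]
scene lugs [210.7 249.7]
side mid [306.8 286.7]
side bar [309.8 295.5]
side tab [317.4 304.6]
side lugs [291.7 267.8]
```

View pics/g5.png

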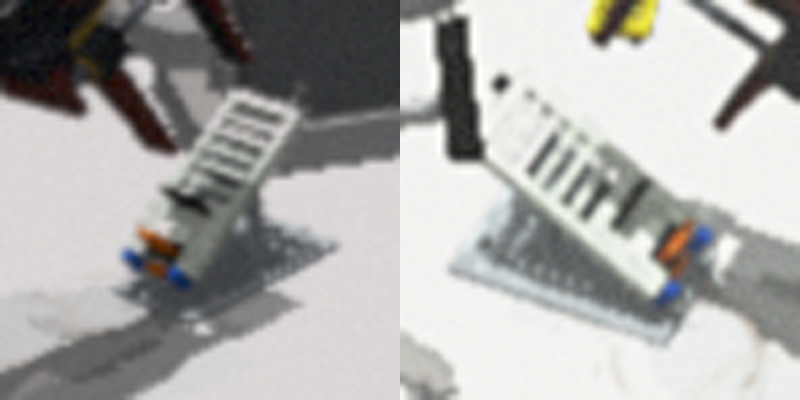

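Request:
move_arm(
  increments="0 0 0.03 0 0 0 -0.4;0 0 0.02 0 0 0 -0.4;0 0 0 0 0 0 -0.4;0 0 0 0 0 0 -0.4",
)

```text
clock: 26.5
tcp_pos: [0.5279, 0.0626, 0.1928]
tool_rot: [[0.011, 0.891, 0.455], [0.997, 0.024, -0.071], [-0.074, 0.454, -0.888]]
wrist_force: [-0.1, 0.1, -0.4]
gripper_width: 0.703
```

Run:
```python
from h import *
s=manip.get_state();print(s['tcp_pos'],s['wrist_force'],s['clock'],np.abs(s['dq']).max())
print(manip.close_job())
```

```text
[0.5279 0.0626 0.1928] [-0.0508  0.084  -0.3602] 26.5 0.6631222620698505
the job is handed in; nothing more can be done
None
```

The cover is in the draining stand, tab end down, and the job was handed in at 26.5 s; no verdict was reported.

I squeezed the tab fully (jaw opening about 27 mm), pivoted the cover to about 0.32 rad and drew it off its lugs. I laid it flat, bar side up, and let it go. I then picked it up again, lowered it onto the slope until it touched both the plate and the stops, and released it.

**Last checks:**
- **Seating:** the scene and side pictures show the cover flat on the slope, outer face out, with the tab between the two blue stops. Detected points are mostly within 2 to 3 pixels of the predicted pose; the cover centre in the side view was 4.5 pixels off.
- **Clear of everything:** before handing in, the arm was clear and still, with a wrist force of about 0.4 N.
- **Bystanders:** the arm did not go near the mug, pitcher or brush. I did not measure their positions again at the end.

**Disagreements and close calls:**
- Wrist-camera y readings differed by up to about 5 mm from the arm's own position, so I placed the cover relative to the stand in the same picture.
- Joint 4 came within about 0.1 degree of its limit (139.45 of 139.57) during the release.
- An unexplained upward force of about 6 N showed at the second grasp; it was gone after lifting.

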